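Nest the graded bathroom trays in the hardwood riser

TASK

Nest the three graded trays in the open bay of the hardwood riser, largest first: slide the big cream tray fully home against the back of the bay, then get the blue tray into it, and last the yellow tray into the blue one, each lying flat on the floor of the one around it. The trays can simply be pushed off the ledges so that they drop in; leave the other things around them where they are.

Things in the scene. Friction and masses are not known exactly. Their poses are not given: they have to be found in the camera images.
- riser: Fixed dark hardwood riser. Origin: on the table at the middle of the bay's width; x towards its back rail (away from the robot), y towards its left ledge. Two ledges, tops 46 mm high, span x -65 to +85 mm, |y| 93 to 268 mm. The bay between them is 186 mm wide, open in front (-x) and above; its floor is the table. Place varies, yaw up to 7 degrees.
- bay_home (a point): Point on the table where the large tray's origin is when fully home in the bay: riser x +15, y 0 mm (side play 8 mm either way). Axes as the riser's. There the tray touches the back rail, whose front face is at riser x +85 mm; the rail is 60 mm high and runs along the back of both ledges too.
- tray_large: Large open tray, cream plastic, loose, about 0.35 kg, on the table in front of the bay. Outside 140 (own x) by 170 (own y) by 44 mm high, walls and floor 4 mm. Origin: centre of its underside, z up. Starts up to 7 degrees askew to the riser and up to 60 mm off the bay's middle line.
- tray_medium: Medium open tray, blue plastic, loose, about 0.2 kg, on either ledge. Outside 108 (own x) by 134 (own y) by 34 mm high, walls and floor 4 mm. Origin: centre of its underside, z up. Up to 7 degrees askew to the riser. Pushed along riser y off its ledge, it tips over the large tray's rim and falls in once its trailing edge has passed that near wall.
- tray_small: Small open tray, yellow plastic, loose, about 0.12 kg, on the other ledge. Outside 76 (own x) by 96 (own y) by 28 mm high, walls and floor 4 mm. Origin: centre of its underside, z up. Up to 7 degrees askew. Pushed along riser y it bridges the larger trays' rims and falls into the medium one once its trailing edge has passed that one's near wall.
- egg_cup: White ceramic egg cup, 62 mm high, 50 mm wide; origin at the centre of its foot. Leave alone.
- tweezers: Steel tweezers, 107 mm long, lying on the table; origin under the middle. Leave alone.
- whistle: Red plastic whistle, about 62 mm long, 28 mm high; origin under its round chamber. Leave alone.
- magnifier: Glass magnifier with a black handle, 175 mm long, lying flat; origin near the handle's lens end. Leave alone.
- ointment_jar: Closed amber jar, 60 mm wide, 55 mm high, on the table; origin at the centre of its underside. Leave alone.
Not all that is in view belongs to the job. Of the things shaped like the tray_large, the cream one is meant.

How it is judged:
By the outcome, as a careful person would: the job done as asked, in the order asked, and still so for the second after the job is handed in, with the robot touching nothing.
It also fails if it takes over 72 s, if anything falls off the work surface, if the arm or the gripper's body presses on something with over 40 N, if the wrist force passes 120 N, or if a joint passes its speed limit or range.

ROBOT

A 7-joint arm with a two-finger parallel gripper is mounted at the origin on the work surface. World frame = base frame: x ahead of the robot, y to its left, z up, the work surface at z = 0. Lengths are in m, angles in rad, forces in N, time in s.
With the tool pointing down it reaches from about 0.425 to 0.925 m from the base axis. Payload 6.8 kg.
Tool frame: the origin (TCP) lies at the very end of the fingers, on their centre line; the grasp point (between the pads) lies 19 mm behind it; z points along the fingers, y is the line along which they close (so a half turn about z gives the same grasp; the last joint's range is limited). The gripper opens to 85 mm and grips with 20 to 120 N. Pads are 22 mm wide; open, the fingers measure 114 mm over their backs; the gripper's body (76 mm by 85 mm) begins 54 mm behind the grasp point. The pads swing forward as they close: fully open they stand 13 mm farther back than shut.
Start: joints at [1.175, 0.477, 0.022, 1.555, -0.011, 1.109, -0.083], TCP at [0.192, -0.647, 0.231] pointing down, gripper open.
Joint ranges: [-2.96, 2.96], [-0.34, 2.1], [-1.41, 1.46], [0.24, 2.44], [-1.37, 4.51], [0.17, 1.92], [-2.96, 2.96]. Speed limits (rad/s): [2.39, 2.39, 3.14, 3.14, 3.14, 3.14, 3.14].

INTERFACE

Orientations are given as a rotation vector (axis times angle).
In Python, from bench import r gives the robot as it stands.
- The arm moves only by the shell command python3 -m jog 'ROWS' [FORCE]. ROWS is JSON, a list of rows, each an object of numbers: "fingers": the finger opening in m, from 0 to 0.0854; "x", "y", "z": the shift along the tool's x, y, z in m; "rx", "ry", "rz": the turn, a rotation vector about the tool's x, y, z in degrees. In form: [{"fingers": .., "x": .., "y": .., "z": .., "rx": .., "ry": .., "rz": ..}, ...]. A call has 1 to 8 rows; each row shifts and turns the commanded pose from where the row before left it, along the tool's axes as they then stand; what a row does not reach is not made up. A row lasts 1/8 s, in which the tool goes at most 62.5 mm and 10.7 degrees, less where a joint would pass 70% of its speed; a pose out of reach is approached as far as the arm can. A call is refused whole if a number of a shift passes 0.0625 or a number of a turn 10.7, either way. A call with a gripper value outside its range is refused whole. The fingers move at their own pace and stop on an object; FORCE is the grip in N (left out, the last holds). Time passes only in rows, so rows that do not move let the fingers close. It gives the time, the measured TCP pose, the force, the opening and the grip force at its end, in the units of the state.
- r.get_obs(): the state, without advancing time (a new reading comes with each control period).
- r.grab_frame(name): name is "scene" or "top" or "wrist"; returns (picture, depth): 480x640x3 uint8, red, green, blue; 480x640 float32, m along the optical axis (not along the pixel's ray), 0 where there is no reading.
- r.get_calibration(name): a dict with "mtx" (3x3 intrinsics, pixels), "extrinsics" (4x4, takes a point from camera to world coordinates). Camera axes: x right, y down, z forward; pixel columns grow to the right and rows downward; lengths in m; the calibration is good to about 2 mm. A picture is of the moment at which its call begins: read the wrist's pose just before it. get_calibration takes no time and is no camera call; for the wrist camera it gives the pose at the moment of the call.
- r.hand_in(): hands the job in; it is judged then, once.
Trained networks look in the newest picture that a camera, given by its name, has taken for a name from the list of things; names that differ only in an ending like _2 or _b are one class to them, and where a whole thing is asked for, a point or a joint stands for the part that bears it (a point fixed in the world has none). Each returns a list of dicts, best first, with "score" (0 to 1); they miss things now and then, are a little off and sometimes report something else, mostly with a low value. They report only what shows in the picture. A call takes as long as a camera call. They do not tell look-alikes from the thing itself.
- r.search_frame(target, camera): "xyz" ([x, y, z] in m, in world coordinates, good to about 4 mm: the middle of the surface that is visible of it).
- r.landmark_of(target, camera): "xyz" ([x, y, z] in m, in world coordinates, good to about 4 mm: a listed point, or the origin of a listed thing).
The state is a dict: "clock": time; "joints": joint angles; "qvel": joint speeds; "tau": joint torques, N m; "tcp_pos": TCP position; "orientation": TCP orientation; "contact_force": force on the tool from outside, world axes, zero at the start; "moment": the same for the moment, N m; "grip_width": finger opening in m; "gripper_force": force on a finger pad.
Only numpy, scipy, OpenCV 4.12 (cv2) and the standard library are available. Lean on these libraries where they do the work, as an engineer would, in place of code of your own. Each camera call takes 0.05 s, during which the arm holds its last target. There are 200 camera calls.

## Working session

There is one attempt and no reset: what is moved stays moved. The work goes in short steps, Python scripts to look and compute and a shell command to move; the robot and the scene stay as the last step left them, time stands still between calls to the robot, and variables do not carry over. Pictures are saved under pics/ and viewed, at most 10 in all, crops included, and the job is handed in when it is done.

```bash
mkdir -p pics; python3 - <<'E'
from bench import r
import cv2,numpy as np
o=r.get_obs();print(o['clock'],o['tcp_pos'],o['orientation'])
for c in ("top","scene"):
    p,d=r.grab_frame(c);cv2.imwrite(f"pics/{c}1.png",p[:,:,::-1]);np.save(f"{c}1.npy",d)
    k=r.get_calibration(c);print(c,k['extrinsics'].round(3).tolist(),k['mtx'].tolist())
    for t in ("riser","bay_home","tray_large","tray_medium","tray_small"):
        print(t,[(np.round(a['xyz'],3).tolist(),round(a['score'],2)) for a in r.landmark_of(t,c)])
E
```

```text
0.0 [ 0.19141307 -0.64665938  0.23031437] [-3.10732020e+00 -4.50233870e-01  5.90858578e-04]
top [[0.03, -0.987, 0.16, 0.283], [-0.999, -0.033, -0.02, -0.011], [0.025, -0.159, -0.987, 1.248], [0.0, 0.0, 0.0, 1.0]] [[559.5824914924128, 0.0, 321.98211693052144], [0.0, 559.5824914924128, 233.20825984458642], [0.0, 0.0, 1.0]]
riser []
bay_home [([0.343, -0.465, -0.002], 0.65)]
tray_large [([0.437, -0.042, 0.002], 0.64), ([0.296, 0.202, -0.0], 0.63)]
tray_medium [([0.301, 0.385, -0.004], 0.64), ([0.609, -0.215, 0.048], 0.6)]
tray_small [([0.621, 0.128, 0.047], 0.57)]
scene [[-0.196, 0.813, -0.548, 1.068], [0.981, 0.158, -0.117, 0.102], [-0.008, -0.561, -0.828, 0.963], [0.0, 0.0, 0.0, 1.0]] [[467.1266735542945, 0.0, 321.25088309681104], [0.0, 467.1266735542945, 237.99228795472658], [0.0, 0.0, 1.0]]
riser []
bay_home []
tray_large [([0.44, -0.04, 0.003], 0.92), ([0.297, 0.201, 0.004], 0.63)]
tray_medium [([0.608, -0.216, 0.046], 0.56)]
tray_small [([0.62, 0.129, 0.049], 0.98)]
```

View pics/top1.png

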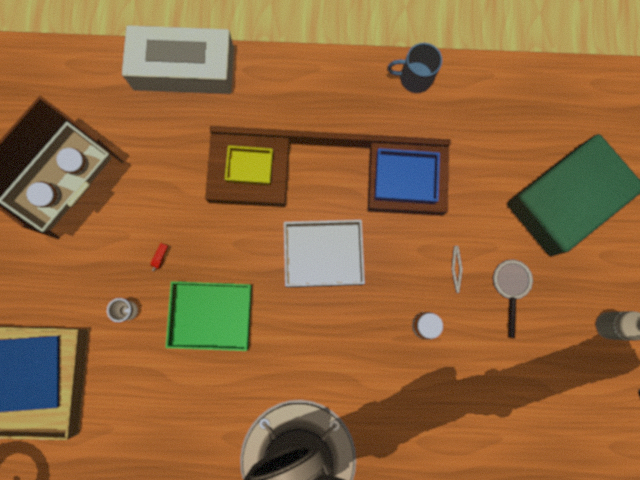

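View pics/scene1.png

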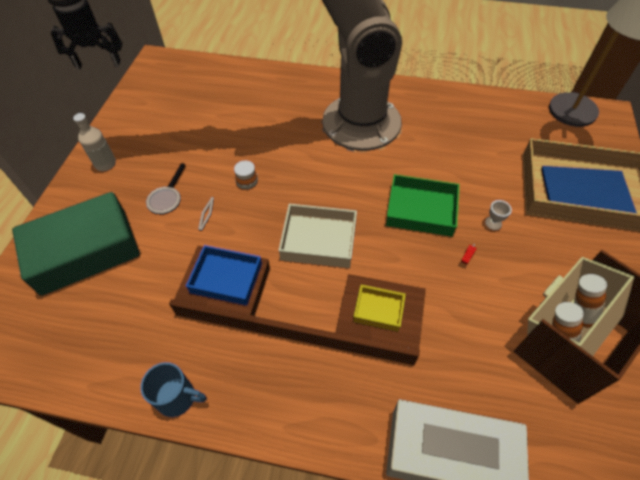

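The top view shows the cream tray at about (324,253), in front of the bay. The yellow tray is on the left ledge (249,165) and the blue one on the right (408,176). The green tray (210,315) is a look-alike. The scene view agrees. Next I measure the poses from the depth data.

```bash
cat > h.py <<'E'
from bench import r
import cv2,numpy as np
def cloud(c="top"):
    p,d=r.grab_frame(c);k=r.get_calibration(c);K=k['mtx'];T=k['extrinsics']
    v,u=np.mgrid[0:480,0:640]
    P=np.stack([(u-K[0,2])/K[0,0]*d,(v-K[1,2])/K[1,1]*d,d],-1)@T[:3,:3].T+T[:3,3]
    return p,P
def rect(P,m):
    q=P[m][:,:2].astype(np.float32)*1000
    (cx,cy),(w,h),a=cv2.minAreaRect(q)
    # angle of own x nearest world x
    if a>45: a-=90;w,h=h,w
    if a<-45: a+=90;w,h=h,w
    return np.round([cx,cy,w,h,a],1)
def clean(m):
    m=cv2.morphologyEx(m.astype(np.uint8),cv2.MORPH_OPEN,np.ones((2,2)))
    n,l,s,_=cv2.connectedComponentsWithStats(m)
    return l==1+np.argmax(s[1:,4])
def measure(c="top"):
    p,P=cloud(c);hsv=cv2.cvtColor(p,cv2.COLOR_RGB2HSV);H,S,V=cv2.split(hsv)
    x,y,z=P[...,0],P[...,1],P[...,2]
    roi=(x>.33)&(x<.75)&(y>-.36)&(y<.3)&(z<.12)
    out={}
    for n,m in dict(L=(S<70)&(V>110)&(x<.75)&(y<.12)&(y>-.2),M=(H>100)&(H<130)&(S>100),S=(H>22)&(H<35)&(S>150)).items():
        m=clean(m&roi)
        top=m&(z>np.percentile(z[m],97)-.008)
        out[n]=rect(P,top);print(n,'cx,cy,w,h,yaw',out[n],'all',rect(P,m),'z',np.percentile(z[m],[3,50,97]).round(3))
    return p,P,out
E
python3 - <<'E'
from h import *
p,P,o=measure()
x,y,z=P[...,0],P[...,1],P[...,2]
V=p.max(-1)
g=(x>.5)&(x<.76)&(y>-.4)&(y<.3)
rail=clean(g&(z>.054)&(z<.066)&(V<110)&(x>.62))
print('rail',rect(P,rail),rail.sum())
for s in (1,-1):
    led=clean(g&(z>.04)&(z<.052)&(V<120)&((y+.045)*s>.02));print('ledge',rect(P,led))
E
```

```text
L cx,cy,w,h,yaw [395.8 -43.  219.9 167.1   3.8] all [398.9 -47.  225.  176.    4.2] z [-0.002  0.004  0.044]
M cx,cy,w,h,yaw [ 464.4 -163.1  446.3  156.2  -20.8] all [ 469.5 -168.5  459.7  162.6  -20.8] z [0.045 0.05  0.081]
S cx,cy,w,h,yaw [468.8  91.9 409.2 110.2  13.9] all [472.5  92.4 415.6 113.5  13.4] z [0.044 0.05  0.075]
rail [626.8   1.3 533.3 433.1 -37. ] 1350
ledge [488.1 114.5 439.4 192.9   7.8]
ledge [ 483.5 -188.8  489.   218.   -17.6]
```

```bash
sed -i 's/    return l==1+np.argmax(s\[1:,4\])/    return (l==1+np.argmax(s[1:,4]))\&(m0>0)/; s/    m=cv2.morph/    m0=m.astype(np.uint8);m=cv2.morph/' h.py
python3 - <<'E'
from h import *
p,P,o=measure()
x,y,z=P[...,0],P[...,1],P[...,2]
V=p.max(-1)
g=(x>.5)&(x<.76)&(y>-.4)&(y<.3)
rail=clean(g&(z>.054)&(z<.066)&(V<110)&(x>.62))
print('rail',rect(P,rail),rail.sum())
q=P[rail];print(np.polyfit(q[:,1],q[:,0],1))
for s in (1,-1):
    led=clean(g&(z>.04)&(z<.052)&(V<120)&((y+.045)*s>.02));print('ledge',rect(P,led))
E
```

```text
L cx,cy,w,h,yaw [436.3 -40.4 139.2 167.3   3.6] all [438.9 -43.3 144.5 173.6   3.8] z [-0.002  0.003  0.044]
M cx,cy,w,h,yaw [ 607.2 -216.3  108.4  132.9   -2. ] all [ 607.1 -219.9  108.4  140.3   -2. ] z [0.045 0.05  0.08 ]
S cx,cy,w,h,yaw [620.2 129.2  77.7  94.5  -2.6] all [624.6 128.6  86.6  95.4  -2.5] z [0.045 0.05  0.075]
rail [695.  -48.   13.3 528.   -1.1] 1124
[0.01962661 0.69566811]
ledge [619.5 134.3 152.3 171.1  -1.2]
ledge [ 612.5 -225.5  153.   173.2   -1.2]
```

```bash
cat > go.py <<'E'
import sys,numpy as np
from bench import r
from scipy.spatial.transform import Rotation as R
def go(x,y,z,th):
    "target in mm, tool-x heading in deg; prints the tool-frame shift (current axes) and turn left"
    o=r.get_obs();A=R.from_rotvec(o['orientation'])
    t=np.radians(th);T=R.from_matrix([[np.cos(t),np.sin(t),0],[np.sin(t),-np.cos(t),0],[0,0,-1]])
    d=A.inv().apply(np.array([x,y,z])-1000*np.array(o['tcp_pos']))
    print('t',round(o['clock'],2),'tcp',np.round(1000*np.array(o['tcp_pos']),1),'shift mm',d.round(1),'turn deg',np.degrees((A.inv()*T).as_rotvec()).round(1),'F',np.round(o['contact_force'],1),'w',round(o['grip_width'],4))
if __name__=="__main__": go(*map(float,sys.argv[1:]))
E
python3 go.py 504 -36 150 93.6
```

```text
t 0.7 tcp [ 191.6 -647.3  231.4] shift mm [ 473.  -497.5   81.3] turn deg [  0.    0.  -77.1] F [ 0.4 -0.2 -0.2] w 0.0853
```

```bash
python3 -m jog '[{"x":0.034,"y":-0.0355,"z":0.005},{"x":0.034,"y":-0.0355,"z":0.005},{"x":0.034,"y":-0.0355,"z":0.005},{"x":0.034,"y":-0.0355,"z":0.005},{"x":0.034,"y":-0.0355,"z":0.005},{"x":0.034,"y":-0.0355,"z":0.005},{"x":0.034,"y":-0.0355,"z":0.005},{"x":0.034,"y":-0.0355,"z":0.005}]' 60
python3 -m jog '[{"x":0.034,"y":-0.0355,"z":0.005},{"x":0.034,"y":-0.0355,"z":0.005},{"x":0.034,"y":-0.0355,"z":0.005},{"x":0.034,"y":-0.0355,"z":0.005},{"x":0.034,"y":-0.0355,"z":0.005},{"x":0.03,"y":-0.0355,"z":0.005}]'
python3 -m jog '[{"rz":-9.6,"fingers":0.045},{"rz":-9.6},{"rz":-9.6},{"rz":-9.6},{"rz":-9.6},{"rz":-9.6},{"rz":-9.6},{"rz":-9.6}]'
python3 go.py 504 -36 60 93.6
```

```text
t 0.7 tcp [ 191.6 -647.3  231.4] shift mm [ 473.  -497.5  171.3] turn deg [  0.    0.  -77.1] F [ 0.4 -0.2 -0.2] w 0.0853validation failed for argument at $[0]...
validation failed for argument at $[0]...
validation failed for argument at $[0]...
```

```bash
python3 -m jog '[{"fingers":0.0853,"x":0.034,"y":-0.0355,"z":0.005,"rx":0,"ry":0,"rz":0},{"fingers":0.0853,"x":0.034,"y":-0.0355,"z":0.005,"rx":0,"ry":0,"rz":0},{"fingers":0.0853,"x":0.034,"y":-0.0355,"z":0.005,"rx":0,"ry":0,"rz":0},{"fingers":0.0853,"x":0.034,"y":-0.0355,"z":0.005,"rx":0,"ry":0,"rz":0},{"fingers":0.0853,"x":0.034,"y":-0.0355,"z":0.005,"rx":0,"ry":0,"rz":0},{"fingers":0.0853,"x":0.034,"y":-0.0355,"z":0.005,"rx":0,"ry":0,"rz":0},{"fingers":0.0853,"x":0.034,"y":-0.0355,"z":0.005,"rx":0,"ry":0,"rz":0},{"fingers":0.0853,"x":0.034,"y":-0.0355,"z":0.005,"rx":0,"ry":0,"rz":0}]' 60
python3 go.py 504 -36 150 93.6
```

```text
clock: 1.7
tcp_pos: [0.3725, -0.2964, 0.1915]
orientation: [3.108, 0.45, 0.001]
contact_force: [1.0, 0.4, -0.1]
grip_width: 0.0855
gripper_force: 0.0
t 1.7 tcp [ 372.5 -296.4  191.5] shift mm [ 199.9 -212.4   41.5] turn deg [  0.1   0.  -77.1] F [ 1.   0.4 -0.1] w 0.0855
```

```bash
python3 -m jog '[{"fingers":0.045,"x":0.033,"y":-0.0355,"z":0.007,"rx":0,"ry":0,"rz":0},{"fingers":0.045,"x":0.033,"y":-0.0355,"z":0.007,"rx":0,"ry":0,"rz":0},{"fingers":0.045,"x":0.033,"y":-0.0355,"z":0.007,"rx":0,"ry":0,"rz":0},{"fingers":0.045,"x":0.033,"y":-0.0355,"z":0.007,"rx":0,"ry":0,"rz":0},{"fingers":0.045,"x":0.033,"y":-0.0355,"z":0.007,"rx":0,"ry":0,"rz":0},{"fingers":0.045,"x":0.033,"y":-0.0355,"z":0.007,"rx":0,"ry":0,"rz":0}]'
python3 -m jog '[{"fingers":0.045,"x":0,"y":0,"z":0,"rx":0,"ry":0,"rz":-9.65},{"fingers":0.045,"x":0,"y":0,"z":0,"rx":0,"ry":0,"rz":-9.65},{"fingers":0.045,"x":0,"y":0,"z":0,"rx":0,"ry":0,"rz":-9.65},{"fingers":0.045,"x":0,"y":0,"z":0,"rx":0,"ry":0,"rz":-9.65},{"fingers":0.045,"x":0,"y":0,"z":0,"rx":0,"ry":0,"rz":-9.65},{"fingers":0.045,"x":0,"y":0,"z":0,"rx":0,"ry":0,"rz":-9.65},{"fingers":0.045,"x":0,"y":0,"z":0,"rx":0,"ry":0,"rz":-9.65},{"fingers":0.045,"x":0,"y":0,"z":0,"rx":0,"ry":0,"rz":-9.65}]'
python3 go.py 504 -36 14 93.6
```

```text
clock: 2.45
tcp_pos: [0.502, -0.036, 0.1494]
orientation: [3.109, 0.45, 0.001]
contact_force: [0.1, -0.4, 0.1]
grip_width: 0.045
gripper_force: 0.0
clock: 3.45
tcp_pos: [0.5014, -0.0374, 0.1495]
orientation: [2.142, 2.297, 0.0]
contact_force: [-1.0, 0.3, -0.7]
grip_width: 0.0446
gripper_force: 0.0
t 3.45 tcp [501.4 -37.4 149.5] shift mm [  1.3   2.6 135.5] turn deg [0.  0.  0.4] F [-1.   0.3 -0.7] w 0.0446
```

```bash
python3 -m jog '[{"fingers":0.045,"x":0.001,"y":0.0025,"z":0.04,"rx":0,"ry":0,"rz":0.4},{"fingers":0.045,"x":0,"y":0,"z":0.04,"rx":0,"ry":0,"rz":0},{"fingers":0.045,"x":0,"y":0,"z":0.025,"rx":0,"ry":0,"rz":0},{"fingers":0.045,"x":0,"y":0,"z":0.015,"rx":0,"ry":0,"rz":0},{"fingers":0.045,"x":0,"y":0,"z":0.015,"rx":0,"ry":0,"rz":0},{"fingers":0,"x":0,"y":0,"z":0,"rx":0,"ry":0,"rz":0},{"fingers":0,"x":0,"y":0,"z":0,"rx":0,"ry":0,"rz":0},{"fingers":0,"x":0,"y":0,"z":0,"rx":0,"ry":0,"rz":0}]' 60
python3 -m jog '[{"fingers":0,"x":0,"y":0,"z":0,"rx":0,"ry":0,"rz":0},{"fingers":0,"x":0,"y":0,"z":0,"rx":0,"ry":0,"rz":0}]' 60
python3 go.py 660 -47 14 88.85
```

```text
clock: 4.45
tcp_pos: [0.5046, -0.0362, 0.0152]
orientation: [2.156, 2.283, 0.002]
contact_force: [0.8, 1.2, 1.9]
grip_width: 0.0028
gripper_force: 58.9
clock: 4.7
tcp_pos: [0.5046, -0.0362, 0.0152]
orientation: [2.156, 2.283, 0.002]
contact_force: [0.1, -0.7, 6.7]
grip_width: 0.0032
gripper_force: 59.6
t 4.7 tcp [504.6 -36.2  15.2] shift mm [-19.7 154.6   1.5] turn deg [0.1 0.  4.4] F [ 0.1 -0.7  6.7] w 0.0032
```

```bash
python3 -m jog '[{"fingers":0,"x":0,"y":0.004,"z":0,"rx":0,"ry":0,"rz":1.5},{"fingers":0,"x":0,"y":0.004,"z":0,"rx":0,"ry":0,"rz":1.5},{"fingers":0,"x":0,"y":0.002,"z":0,"rx":0,"ry":0,"rz":1.5},{"fingers":0,"x":0,"y":0,"z":0,"rx":0,"ry":0,"rz":0}]'
python3 - <<'E'
from h import *;from go import go
measure();go(655,-46.8,15,88.85)
E
```

```text
clock: 5.2
tcp_pos: [0.5117, -0.0363, 0.0151]
orientation: [-2.244, -2.197, 0.006]
contact_force: [-8.4, -1.4, 18.3]
grip_width: 0.003
gripper_force: 61.5
L cx,cy,w,h,yaw [440.9 -31.1 138.4 159.9  -1.1] all [440.9 -31.5 138.4 160.8  -1.1] z [-0.001  0.004  0.044]
M cx,cy,w,h,yaw [ 607.1 -215.8  108.3  133.    -2.2] all [ 611.1 -220.   116.7  141.6   -1.9] z [0.045 0.05  0.081]
S cx,cy,w,h,yaw [620.7 129.3  78.3  94.7  -2. ] all [625.  128.7  86.9  96.4  -1.5] z [0.045 0.05  0.075]
t 5.25 tcp [511.7 -36.3  15.1] shift mm [ -7.5 143.5  -0.3] turn deg [-0.2  0.1 -0.1] F [-9.  -1.1 17.1] w 0.0026
```

```bash
python3 -m jog '[{"fingers":0,"x":-0.004,"y":0.01,"z":-0.002,"rx":0,"ry":0,"rz":0},{"fingers":0,"x":-0.0035,"y":0.01,"z":0,"rx":0,"ry":0,"rz":0},{"fingers":0,"x":0,"y":0.02,"z":0,"rx":0,"ry":0,"rz":0},{"fingers":0,"x":0,"y":0.02,"z":0,"rx":0,"ry":0,"rz":0},{"fingers":0,"x":0,"y":0.02,"z":0,"rx":0,"ry":0,"rz":0},{"fingers":0,"x":0,"y":0.02,"z":0,"rx":0,"ry":0,"rz":0},{"fingers":0,"x":0,"y":0.02,"z":0,"rx":0,"ry":0,"rz":0},{"fingers":0,"x":0,"y":0.02,"z":0,"rx":0,"ry":0,"rz":0}]'
python3 - <<'E'
from h import *;from go import go
go(655,-46.8,15,88.85)
p,P,o=measure();cv2.imwrite("pics/t2.png",cv2.resize(p[80:320,180:480,::-1],(750,600)))
E
```

```text
clock: 6.25
tcp_pos: [0.654, -0.0468, 0.0155]
orientation: [-2.245, -2.196, 0.001]
contact_force: [-0.0, 0.5, -3.0]
grip_width: 0.0033
gripper_force: 59.0
t 6.25 tcp [654.  -46.8  15.5] shift mm [-0.   1.   0.5] turn deg [-0.1  0.  -0.1] F [-0.   0.5 -3. ] w 0.0033
L cx,cy,w,h,yaw [583.2 -33.9 139.1 144.7  -1.3] all [583.2 -34.2 139.1 145.2  -1.3] z [-0.001  0.003  0.044]
M cx,cy,w,h,yaw [ 651.2 -262.5   33.2   68.4  -37.5] all [ 639.4 -261.6   48.    67.5    6.9] z [0.045 0.054 0.082]
S cx,cy,w,h,yaw [620.3 129.4  78.1  94.7  -2.1] all [624.5 128.9  86.   96.   -1.7] z [0.045 0.05  0.075]
```

View pics/t2.png

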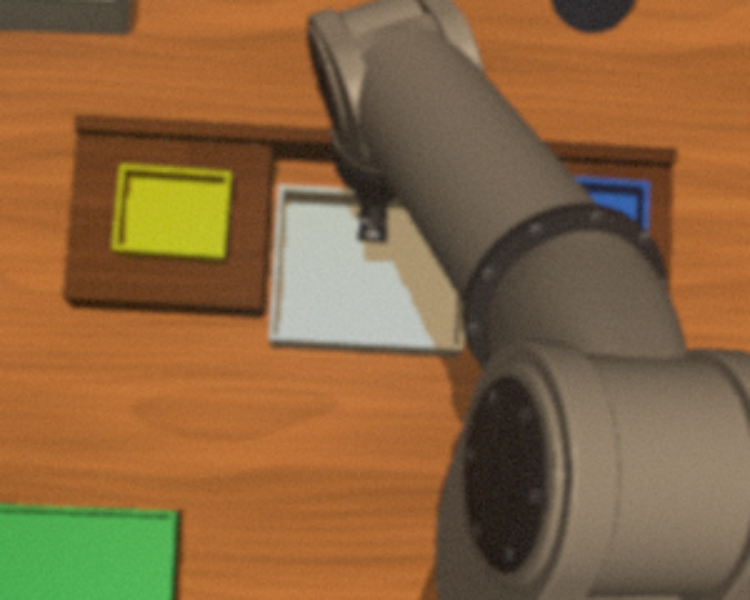

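```bash
python3 -m jog '[{"fingers":0.018,"x":0,"y":0,"z":0,"rx":0,"ry":0,"rz":0},{"fingers":0.018,"x":0,"y":0,"z":0,"rx":0,"ry":0,"rz":0},{"fingers":0.018,"x":0,"y":0,"z":-0.025,"rx":0,"ry":0,"rz":0},{"fingers":0.018,"x":0,"y":0,"z":-0.03,"rx":0,"ry":0,"rz":0},{"fingers":0,"x":0,"y":-0.028,"z":0,"rx":0,"ry":0,"rz":0},{"fingers":0,"x":0,"y":0,"z":0.03,"rx":0,"ry":0,"rz":0},{"fingers":0,"x":0,"y":0,"z":0.02,"rx":0,"ry":0,"rz":0},{"fingers":0,"x":0,"y":0,"z":0,"rx":0,"ry":0,"rz":0}]'
python3 -m jog '[{"fingers":0,"x":0,"y":0.008,"z":0,"rx":0,"ry":0,"rz":0},{"fingers":0,"x":0,"y":0.008,"z":0,"rx":0,"ry":0,"rz":0},{"fingers":0,"x":0,"y":0.008,"z":0,"rx":0,"ry":0,"rz":0},{"fingers":0,"x":0,"y":0.008,"z":0,"rx":0,"ry":0,"rz":0},{"fingers":0,"x":0,"y":0.005,"z":0,"rx":0,"ry":0,"rz":0}]'
python3 go.py 675 -47 15 88.85
```

```text
clock: 7.3
tcp_pos: [0.624, -0.0457, 0.0196]
orientation: [-2.243, -2.196, 0.004]
contact_force: [-0.7, 0.4, -0.5]
grip_width: -0.0001
gripper_force: 0.0
clock: 7.92
tcp_pos: [0.6629, -0.0464, 0.0214]
orientation: [-2.245, -2.198, 0.0]
contact_force: [-3.4, 0.6, 2.2]
grip_width: 0.0002
gripper_force: 1.8
t 7.92 tcp [662.9 -46.4  21.4] shift mm [-0.4 12.1  6.4] turn deg [-0.  -0.  -0.1] F [-3.4  0.6  2.2] w 0.0002
```

```bash
python3 -m jog '[{"fingers":0,"x":0,"y":0.004,"z":0,"rx":0,"ry":0,"rz":0},{"fingers":0,"x":0,"y":0.004,"z":0,"rx":0,"ry":0,"rz":0}]'
python3 -m jog '[{"fingers":0,"x":0,"y":0.003,"z":0,"rx":0,"ry":0,"rz":0},{"fingers":0,"x":0,"y":0.002,"z":0,"rx":0,"ry":0,"rz":0}]'
```

```text
clock: 8.18
tcp_pos: [0.6705, -0.0466, 0.0213]
orientation: [-2.245, -2.198, 0.0]
contact_force: [-2.3, -0.1, 1.8]
grip_width: 0.0
gripper_force: 1.7
clock: 8.43
tcp_pos: [0.6748, -0.0467, 0.0212]
orientation: [-2.244, -2.197, 0.002]
contact_force: [-8.0, 0.8, 6.3]
grip_width: -0.0004
gripper_force: 4.1
```

```bash
python3 -m jog '[{"fingers":0,"x":0,"y":0.002,"z":0,"rx":0,"ry":0,"rz":0},{"fingers":0,"x":0,"y":0.002,"z":0,"rx":0,"ry":0,"rz":0}]'
python3 -m jog '[{"fingers":0,"x":0,"y":0.002,"z":0,"rx":0,"ry":0,"rz":0},{"fingers":0,"x":0,"y":0,"z":0,"rx":0,"ry":0,"rz":0}]'
python3 - <<'E'
from h import *;from go import go
p,P,o=measure();go(607,-230,150,0)
E
```

```text
clock: 8.68
tcp_pos: [0.6749, -0.0467, 0.0209]
orientation: [-2.24, -2.194, 0.012]
contact_force: [-21.4, 0.3, 16.8]
grip_width: -0.0001
gripper_force: 10.9
clock: 8.93
tcp_pos: [0.6748, -0.0467, 0.0207]
orientation: [-2.238, -2.193, 0.017]
contact_force: [-23.4, 0.2, 17.9]
grip_width: 0.0001
gripper_force: 13.3
L cx,cy,w,h,yaw [ 6.209e+02 -2.910e+01  1.422e+02  1.338e+02 -6.000e-01] all [ 6.209e+02 -2.940e+01  1.422e+02  1.344e+02 -6.000e-01] z [-0.002  0.003  0.044]
M cx,cy,w,h,yaw [ 654.3 -273.6   15.7   32.5  -36.2] all [ 659.7 -277.5   29.    32.5  -36.2] z [0.071 0.079 0.083]
S cx,cy,w,h,yaw [620.5 129.3  78.9  94.8  -2.1] all [624.7 128.7  87.4  95.6  -1.9] z [0.044 0.05  0.075]
t 8.97 tcp [674.8 -46.7  20.7] shift mm [-184.9  -65.7 -128. ] turn deg [-0.5  0.7 88.8] F [-22.9   0.4  17.9] w 0.0002
```

```bash
python3 -m jog '[{"fingers":0,"x":0,"y":-0.015,"z":0,"rx":0,"ry":0,"rz":0},{"fingers":0,"x":0,"y":0,"z":-0.04,"rx":0,"ry":0,"rz":0},{"fingers":0,"x":0,"y":0,"z":-0.045,"rx":0,"ry":0,"rz":0},{"fingers":0.04,"x":0,"y":0,"z":-0.045,"rx":0,"ry":0,"rz":0},{"fingers":0.04,"x":-0.045,"y":-0.01,"z":0,"rx":0,"ry":0,"rz":0},{"fingers":0.04,"x":-0.045,"y":-0.01,"z":0,"rx":0,"ry":0,"rz":0},{"fingers":0.04,"x":-0.045,"y":-0.01,"z":0,"rx":0,"ry":0,"rz":0},{"fingers":0.04,"x":-0.045,"y":-0.01,"z":0,"rx":0,"ry":0,"rz":0}]'
python3 -m jog '[{"fingers":0.04,"x":-0.045,"y":-0.01,"z":0,"rx":0,"ry":0,"rz":9.5},{"fingers":0.04,"x":0,"y":0,"z":0,"rx":0,"ry":0,"rz":10},{"fingers":0.04,"x":0,"y":0,"z":0,"rx":0,"ry":0,"rz":10},{"fingers":0.04,"x":0,"y":0,"z":0,"rx":0,"ry":0,"rz":10},{"fingers":0.04,"x":0,"y":0,"z":0,"rx":0,"ry":0,"rz":10},{"fingers":0.04,"x":0,"y":0,"z":0,"rx":0,"ry":0,"rz":10},{"fingers":0.04,"x":0,"y":0,"z":0,"rx":0,"ry":0,"rz":10},{"fingers":0.04,"x":0,"y":0,"z":0,"rx":0,"ry":0,"rz":10}]'
python3 go.py 605 -281 56 -2.1
```

```text
clock: 9.98
tcp_pos: [0.6232, -0.2274, 0.1517]
orientation: [2.243, 2.196, 0.002]
contact_force: [0.5, -0.0, -0.2]
grip_width: 0.0403
gripper_force: 0.0
clock: 10.98
tcp_pos: [0.6126, -0.2707, 0.1516]
orientation: [3.131, 0.246, 0.003]
contact_force: [-0.3, -0.1, 0.2]
grip_width: 0.0401
gripper_force: 0.0
t 10.97 tcp [ 612.6 -270.7  151.6] shift mm [-9.3  8.9 95.5] turn deg [ 0.1 -0.1 11.1] F [-0.3 -0.1  0.2] w 0.0401
```

```bash
python3 -m jog '[{"fingers":0.04,"x":-0.0095,"y":0.009,"z":0.02,"rx":0,"ry":0,"rz":5.5},{"fingers":0.04,"x":0,"y":0,"z":0.02,"rx":0,"ry":0,"rz":5.6},{"fingers":0.04,"x":0,"y":0,"z":0.025,"rx":0,"ry":0,"rz":0},{"fingers":0.04,"x":0,"y":0,"z":0.02,"rx":0,"ry":0,"rz":0},{"fingers":0.04,"x":0,"y":0,"z":0.01,"rx":0,"ry":0,"rz":0},{"fingers":0,"x":0,"y":0,"z":0,"rx":0,"ry":0,"rz":0},{"fingers":0,"x":0,"y":0,"z":0,"rx":0,"ry":0,"rz":0},{"fingers":0,"x":0,"y":0,"z":0,"rx":0,"ry":0,"rz":0}]' 60
python3 - <<'E'
from h import *;from go import go
go(619,-123,57,-1.15)
p,d=r.grab_frame("wrist");cv2.imwrite("pics/w1.png",p[:,:,::-1])
E
```

```text
clock: 11.98
tcp_pos: [0.6046, -0.2812, 0.0574]
orientation: [3.14, -0.05, 0.003]
contact_force: [0.5, -0.8, 1.3]
grip_width: 0.0026
gripper_force: 60.9
t 11.97 tcp [ 604.6 -281.2   57.4] shift mm [   9.4 -158.6    0.3] turn deg [ 0.  -0.1 -0.7] F [ 0.5 -0.8  1.3] w 0.0026
```

View pics/w1.png

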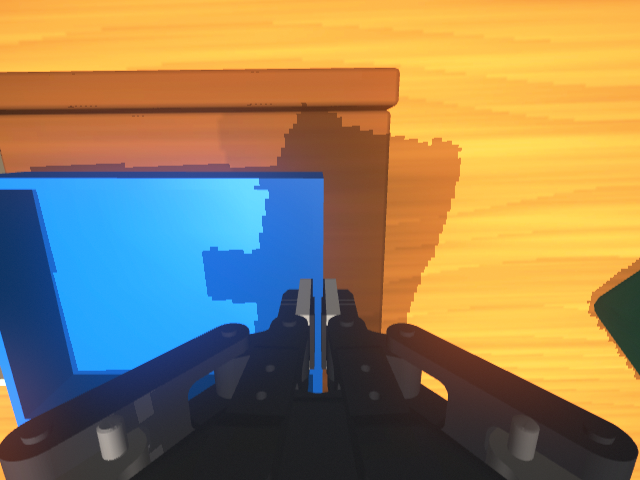

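The wrist view shows the blue tray's trailing wall between the pads at about (318,320). I lift it slightly and slide it over the cream tray.

```bash
python3 -m jog '[{"fingers":0,"x":0.002,"y":0,"z":-0.005,"rx":0,"ry":0,"rz":-0.7},{"fingers":0,"x":0.0015,"y":-0.025,"z":0,"rx":0,"ry":0,"rz":0},{"fingers":0,"x":0.0015,"y":-0.025,"z":0,"rx":0,"ry":0,"rz":0},{"fingers":0,"x":0.0015,"y":-0.025,"z":0,"rx":0,"ry":0,"rz":0},{"fingers":0,"x":0.0015,"y":-0.025,"z":0,"rx":0,"ry":0,"rz":0},{"fingers":0,"x":0.0015,"y":-0.025,"z":0,"rx":0,"ry":0,"rz":0},{"fingers":0,"x":0.0015,"y":-0.025,"z":0,"rx":0,"ry":0,"rz":0},{"fingers":0,"x":0,"y":-0.017,"z":0,"rx":0,"ry":0,"rz":0}]' 60
python3 - <<'E'
from h import *;from go import go
go(619,-113,62,-1.15)
p,P=cloud("scene");cv2.imwrite("pics/s2.png",cv2.resize(p[180:380,150:450,::-1],(750,500)))
E
```

```text
clock: 13.02
tcp_pos: [0.6181, -0.1124, 0.0614]
orientation: [-3.141, 0.028, 0.0]
contact_force: [0.1, 0.1, -2.5]
grip_width: 0.0029
gripper_force: 60.4
t 13.03 tcp [ 618.1 -112.4   61.4] shift mm [ 0.9  0.5 -0.6] turn deg [-0.   0.   0.1] F [ 0.1  0.1 -2.5] w 0.0029
```

View pics/s2.png

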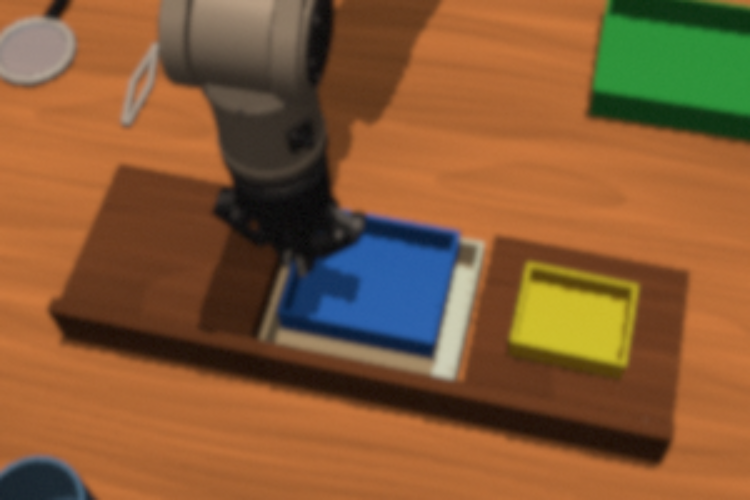

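```bash
python3 -m jog '[{"fingers":0,"x":0.001,"y":-0.004,"z":0.006,"rx":0,"ry":0,"rz":0},{"fingers":0,"x":0,"y":0,"z":0.006,"rx":0,"ry":0,"rz":0},{"fingers":0.025,"x":0,"y":0,"z":0,"rx":0,"ry":0,"rz":0},{"fingers":0.025,"x":0,"y":0,"z":0,"rx":0,"ry":0,"rz":0},{"fingers":0.025,"x":0,"y":0,"z":-0.03,"rx":0,"ry":0,"rz":0},{"fingers":0.025,"x":0,"y":0,"z":-0.045,"rx":0,"ry":0,"rz":0},{"fingers":0.04,"x":0,"y":-0.05,"z":-0.03,"rx":0,"ry":0,"rz":0},{"fingers":0.04,"x":0,"y":-0.05,"z":0,"rx":0,"ry":0,"rz":0}]' 60
python3 -m jog '[{"fingers":0.04,"x":0,"y":-0.05,"z":0,"rx":0,"ry":0,"rz":0},{"fingers":0.04,"x":0,"y":-0.05,"z":0,"rx":0,"ry":0,"rz":0},{"fingers":0.04,"x":0,"y":-0.05,"z":0,"rx":0,"ry":0,"rz":0},{"fingers":0.04,"x":0,"y":-0.02,"z":0,"rx":0,"ry":0,"rz":0}]'
python3 - <<'E'
from h import *;from go import go
p,P,o=measure();cx,cy,w,h,a=o['S'];t=np.radians(a)
go(cx-46*np.sin(t),cy+46*np.cos(t),57,a)
cv2.imwrite("pics/t3.png",cv2.resize(p[80:320,180:480,::-1],(750,600)))
E
```

```text
clock: 14.08
tcp_pos: [0.6235, -0.0099, 0.1581]
orientation: [-3.141, 0.035, -0.011]
contact_force: [0.5, 0.9, -0.3]
grip_width: 0.04
gripper_force: 0.0
clock: 14.58
tcp_pos: [0.624, 0.164, 0.1549]
orientation: [-3.139, 0.024, -0.001]
contact_force: [-0.2, 0.3, 0.3]
grip_width: 0.0403
gripper_force: 0.0
L cx,cy,w,h,yaw [620.1 -45.7 141.2 167.3  -1. ] all [620.6 -48.5 142.  173.2  -1.2] z [-0.002  0.014  0.046]
M cx,cy,w,h,yaw [618.9 -47.2 108.3 128.1  -1.8] all [618.9 -46.4 108.3 129.7  -1.8] z [0.003 0.008 0.038]Traceback (most recent call last):
  File "<stdin>", line 2, in <module>
  File "h.py", line 25, in measure
    m=clean(m&roi)
  File "h.py", line 18, in clean
    return (l==1+np.argmax(s[1:,4]))&(m0>0)
                 ~~~~~~~~~^^^^^^^^^
    return _wrapfunc(a, 'argmax', axis=axis, out=out, **kwds)
    return bound(*args, **kwds)
ValueError: attempt to get argmax of an empty sequence
```

The blue tray lies flat in the cream one: its rim is at 38 mm, its floor at 8 mm, and it is centred at (619,-47). Next is the yellow tray.

```bash
python3 go.py 622 175.3 57 -2.1
```

```text
t 14.62 tcp [623.9 165.6 154.8] shift mm [-2.1 -9.4 97.8] turn deg [-0.2 -0.   1.3] F [-0.3  2.   1. ] w 0.0398
```

```bash
python3 -m jog '[{"fingers":0.04,"x":-0.002,"y":-0.0095,"z":0.02,"rx":-0.2,"ry":0,"rz":1.3},{"fingers":0.04,"x":0,"y":0,"z":0.03,"rx":0,"ry":0,"rz":0},{"fingers":0.04,"x":0,"y":0,"z":0.025,"rx":0,"ry":0,"rz":0},{"fingers":0.04,"x":0,"y":0,"z":0.015,"rx":0,"ry":0,"rz":0},{"fingers":0.04,"x":0,"y":0,"z":0.008,"rx":0,"ry":0,"rz":0},{"fingers":0,"x":0,"y":0,"z":0,"rx":0,"ry":0,"rz":0},{"fingers":0,"x":0,"y":0,"z":0,"rx":0,"ry":0,"rz":0},{"fingers":0,"x":0,"y":0,"z":0,"rx":0,"ry":0,"rz":0}]' 60
python3 go.py 619.7 0 62 -1.5
```

```text
clock: 15.62
tcp_pos: [0.6233, 0.1695, 0.0574]
orientation: [3.138, -0.066, 0.003]
contact_force: [0.5, 0.4, 3.0]
grip_width: 0.0018
gripper_force: 61.2
t 15.62 tcp [623.3 169.5  57.4] shift mm [  3.6 169.5  -4.1] turn deg [ 0.2 -0.1 -0.9] F [0.5 0.4 3. ] w 0.0018
```

```bash
python3 -m jog '[{"fingers":0,"x":0.001,"y":0,"z":-0.005,"rx":0,"ry":0,"rz":-0.9},{"fingers":0,"x":0.0005,"y":0.025,"z":0,"rx":0,"ry":0,"rz":0},{"fingers":0,"x":0.0005,"y":0.025,"z":0,"rx":0,"ry":0,"rz":0},{"fingers":0,"x":0.0005,"y":0.025,"z":0,"rx":0,"ry":0,"rz":0},{"fingers":0,"x":0.0005,"y":0.025,"z":0,"rx":0,"ry":0,"rz":0},{"fingers":0,"x":0.0005,"y":0.025,"z":0,"rx":0,"ry":0,"rz":0},{"fingers":0,"x":0.0005,"y":0.025,"z":0,"rx":0,"ry":0,"rz":0},{"fingers":0,"x":0,"y":0.022,"z":0,"rx":0,"ry":0,"rz":0}]' 60
python3 - <<'E'
from h import *;from go import go
go(621.5,-2,45,-1.5)
p,P=cloud("scene");cv2.imwrite("pics/s3.png",cv2.resize(p[180:380,150:450,::-1],(750,500)))
E
```

```text
clock: 16.62
tcp_pos: [0.6215, -0.0059, 0.0619]
orientation: [3.137, -0.044, -0.001]
contact_force: [-0.9, 0.5, -1.2]
grip_width: 0.0026
gripper_force: 60.6
t 16.62 tcp [621.5  -5.9  61.9] shift mm [-0.1 -4.  16.8] turn deg [ 0.3  0.  -0.1] F [-0.9  0.5 -1.2] w 0.0026
```

View pics/s3.png

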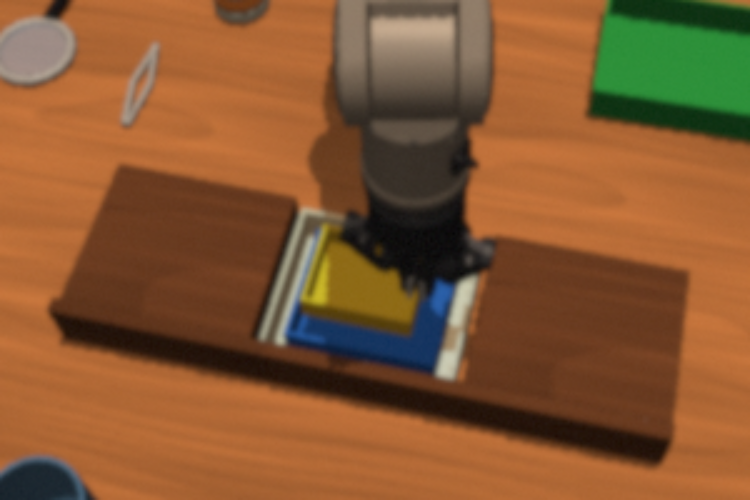

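The yellow tray is inside the blue one's outline. I lower it and let it go.

```bash
python3 -m jog '[{"fingers":0,"x":0,"y":-0.001,"z":0.01,"rx":0,"ry":0,"rz":0},{"fingers":0,"x":0,"y":0,"z":0.01,"rx":0,"ry":0,"rz":0},{"fingers":0.02,"x":0,"y":0,"z":0,"rx":0,"ry":0,"rz":0},{"fingers":0.02,"x":0,"y":0,"z":0,"rx":0,"ry":0,"rz":0},{"fingers":0.02,"x":0,"y":0,"z":-0.03,"rx":0,"ry":0,"rz":0},{"fingers":0.02,"x":0,"y":0,"z":-0.05,"rx":0,"ry":0,"rz":0},{"fingers":0.02,"x":0,"y":-0.05,"z":-0.05,"rx":0,"ry":0,"rz":0},{"fingers":0.02,"x":0,"y":-0.06,"z":0,"rx":0,"ry":0,"rz":0}]'
python3 -m jog '[{"fingers":0.02,"x":0,"y":-0.06,"z":0,"rx":0,"ry":0,"rz":0},{"fingers":0.02,"x":0,"y":-0.06,"z":0,"rx":0,"ry":0,"rz":0},{"fingers":0.02,"x":0,"y":-0.06,"z":0,"rx":0,"ry":0,"rz":0},{"fingers":0.02,"x":0,"y":0,"z":0,"rx":0,"ry":0,"rz":0}]'
python3 - <<'E'
from h import *
p,P,o=measure();cv2.imwrite("pics/t4.png",cv2.resize(p[80:320,180:480,::-1],(750,600)))
E
```

```text
clock: 17.68
tcp_pos: [0.6282, 0.1024, 0.171]
orientation: [3.139, -0.048, 0.015]
contact_force: [0.5, 0.4, -0.0]
grip_width: 0.0201
gripper_force: 0.0
clock: 18.18
tcp_pos: [0.6271, 0.2912, 0.1656]
orientation: [-3.14, 0.026, 0.001]
contact_force: [-0.5, 0.7, -0.6]
grip_width: 0.0199
gripper_force: 0.0
L cx,cy,w,h,yaw [620.4 -45.6 141.8 167.5  -1.1] all [620.9 -48.8 143.  173.3  -0.7] z [-0.001  0.018  0.046]
M cx,cy,w,h,yaw [618.5 -47.6 108.2 126.8  -2.7] all [618.3 -46.4 108.2 129.6  -1.9] z [0.002 0.01  0.04 ]
S cx,cy,w,h,yaw [615.3 -46.3  74.   87.6  -2. ] all [615.5 -45.8  74.5  88.5  -1.8] z [0.007 0.012 0.036]
```

View pics/t4.png

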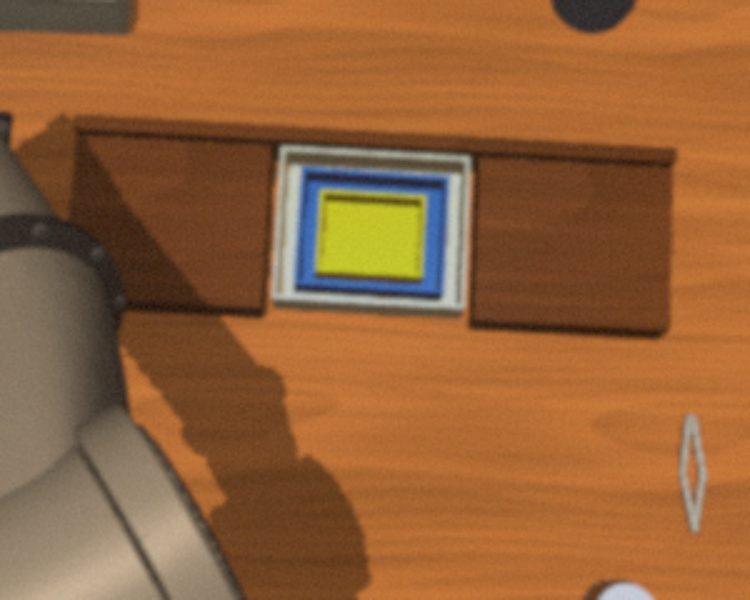

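All three trays are nested and flat: the yellow floor is at 12 mm and its rim at 36 mm. The cream tray is still against the rail.

```bash
python3 -c "
from bench import r
print(r.hand_in())"
```

```text
the job is handed in; nothing more can be done
None
```

The job is handed in: the cream tray is home against the back rail, with the blue tray flat inside it and the yellow tray flat inside the blue one, nested in the order asked after about 18 s of robot time; the judge's verdict was not returned.

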